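# Lock the swivel jig with its sliding key

## Task

Lock the swivel jig for shaping: take the loose slip of wood out of the gap between the round head and the key's guide and lay it flat on the bench, off the jig. Turn the head until its wide deep notch (not the narrow or the shallow one) faces the key, and slide the key fully home into that notch. Leave the two bottles and the pot standing where they are.

Things in the scene. Friction and masses are not known exactly. Their poses are not given: they have to be found in the camera images.
- fixture: Fixed swivel jig: wooden board 12 mm thick, 110 mm wide (x -55 to 55), y -265 to 70 mm, with a turning round head, a steel guide and a key. Origin: bench level (z = 0) under the head's vertical axis; its -y axis points from the head to the key. Between the head's rim (54 mm from the axis) and the guide is an open gap 50 mm wide.
- guide_mouth (a point): Mouth of the key's channel at board level, on the guide's face towards the head, 104 mm from the head's axis. The steel guide spans fixture x -25 to 25, y -104 to -150, top z = 37 mm; the channel, 21 mm wide and 18 mm high, runs straight through it along y at x = 0 and is roofed over.
- head (a joint): Angle (rad) of the head, growing counter-clockwise seen from above. 0 (or 6.283, the same pose): the wide notch faces the key (-y of the fixture), the block points to +y. Starts anywhere in 0.6 to 5.7, has stops at -1.2 and 7.5, stays where it is left (friction 0.10 N m). Steel disc 108 mm across, z 15 to 38 mm, with three notches cut in its rim, open above and below.
- wide_notch (a point): Middle of the floor of the head's wide deep notch (21 mm wide, 20 mm deep), 34 mm from the head's axis, at board level (z = 12 mm). Straight opposite the overhang of the block. The only notch that takes the key.
- narrow_notch (a point): The narrow notch (11 mm wide), too narrow for the key: middle of its opening at the rim, 54 mm from the axis. It faces +x of the fixture when the head is at 0.
- shallow_notch (a point): The shallow notch (21 mm wide, only 7 mm deep): middle of its floor, 47 mm from the axis. It faces -x of the fixture when the head is at 0.
- block_end (a point): Middle of the end face of the hardwood block fixed on the disc, 100 mm from the head's axis, z = 53 mm. Block 40 mm wide, 130 mm long, z 38 to 68 mm; it overhangs the disc on this end like an arm by which the head can be pushed round. Beyond 50 mm from the axis its sides are bare; nearer, two steel straps (50 mm wide, to 76 mm high) hold it.
- key: Loose steel key lying on the board in the guide, 0.13 to 0.25 kg. Origin: under the tip of its half-round nose (radius 9 mm); +y points along the key to the head. Bar 18 mm wide, 16 mm high. Starts drawn back with its nose 106 to 120 mm from the head's axis; home, the nose touches the floor of the wide notch. The guide's roof keeps it from being lifted out.
- key_lug (a point): Centre of the back face of the upright lug at the key's tail, 131 mm behind the nose tip and 20 mm above the board. Lug 40 mm wide, 12 mm thick, 40 mm high above the board; pushing its back slides the key to the head.
- slip_mid (a point): Centre of the loose hardwood slip (5 mm above its underside).
- slip: Loose slip of hardwood 36 x 120 x 10 mm, about 35 g, lying flat on the board across the gap, its length about along the fixture's x; its ends stick out past the board's edges. Origin: centre of its underside; long axis = its y. The bench to the robot's right, past the key's tail, is free to lay it on (0.5 m ahead, 0.3 to 0.38 m right).
- oil_bottle: Small bottle with a pointed cap, 45 mm diameter, 120 mm high, standing on the bench near the jig; origin at the centre of its foot. Leave it.
- glue_bottle: Larger bottle with a pointed cap, 57 mm diameter, 150 mm high, standing on the bench near the jig; origin at the centre of its foot. Leave it.
- wax_pot: Low lidded pot, 69 mm diameter, 41 mm high, standing on the bench near the jig; origin at the centre of its foot. Leave it.

How it is judged:
By the outcome, as a careful person would: the job done as asked, in the order asked, and still so for the second after the job is handed in, with the robot touching nothing.
It also fails if it takes over 64 s, if anything falls off the work surface, if the arm or the gripper's body presses on something with over 40 N, if the wrist force passes 120 N, or if a joint passes its speed limit or range.

## Robot

A 6-joint arm with a two-finger parallel gripper is mounted at the origin on a cart in front of the work surface, level with it; the furniture and walls round the work are solid. World frame = base frame: x ahead of the robot, y to its left, z up, the work surface at z = 0. Lengths are in mm, angles in rad, forces in N, time in s.
With the tool pointing down it reaches from about 250 to 800 mm from the base axis. Payload 8.5 kg.
Tool frame: the origin (TCP) lies midway between the tips of the shut fingers; the grasp point (between the pads) lies 19 mm behind it (arm.pinch_z is the distance from the TCP to the grasp point, in mm); z points along the fingers, y is the direction in which the jaws open and shut (so a half turn about z gives the same grasp; the last joint's range is limited). The gripper opens to 85 mm and grips with 20 to 120 N. Pads are 22 mm wide; open, the fingers measure 114 mm over their backs; the gripper's body (76 mm by 85 mm) begins 54 mm behind the grasp point. The pads swing forward as they close: fully open they stand 13 mm farther back than shut.
Start: joints at [0, 0.238, -0.013, 1.319, 0, 1.571], TCP at [524.956, -0, 231.276] pointing down, gripper open.
Joint ranges: [-2.66, 2.66], [-1.03, 1.9], [-1.14, 1.46], [-1.82, 2.27], [-1.45, 1.34], [-3.14, 3.14]. Speed limits (rad/s): [2.22, 2.22, 2.79, 3.14, 3.14, 3.14].

## Interface

Orientations are given as a 3x3 rotation matrix whose columns are the frame's x, y, z axes.
In Python, from workcell import arm, grab_frame, ticket gives the robot as it stands.
- The arm moves only by the tool send_rows, never from a script. Its argument "steps" is a list of rows, each a list of 3 entries, a list of its own where there are three numbers: the shift along the tool's x, y, z in m, then the turn, a rotation vector about the tool's x, y, z in degrees, then the closure, from 0 (fully open) to 1 (shut). In form: [[[x, y, z], [ax, ay, az], grip], ...]. A call has exactly 8 rows; each row shifts and turns the pose as measured when the row begins, along the tool's axes as they then stand; what a row does not reach is not made up. A row lasts 1/10 s, in which the tool goes at most 50 mm and 8.59 degrees, less where a joint would pass 70% of its speed; a pose out of reach is approached as far as the arm can. A call with a gripper value outside its range is refused whole. The fingers move at their own pace and stop on an object; the grip force is fixed at half the most. Time passes only in rows, so rows that do not move let the fingers close, or fill a call up. It gives the time, the measured TCP pose, the force and the opening at its end, in the units of the state.
- arm.get_obs(): the state, without advancing time (a new reading comes with each control period).
- grab_frame(name): name is "scene" or "side" or "wrist"; returns a dict with "color" (420x560x3 uint8, red, green, blue), "intrinsics" (3x3 intrinsics, pixels), "T" (4x4, takes a point from camera to world coordinates). Camera axes: x right, y down, z forward; pixel columns grow to the right and rows downward; lengths in mm; the calibration is good to about 2 mm. A picture is of the moment at which its call begins. There is no depth.
- ticket.job_done(): hands the job in, once; it reports no verdict.
The state is a dict: "time_s": time; "joint_positions": joint angles; "dq": joint speeds; "joint_efforts": joint torques, N m; "eef_pos": TCP position; "eef_rot": TCP orientation; "wrist_force": force on the tool from outside, world axes, zero at the start; "moment": the same for the moment, N m; "width": opening from 0.0 (shut) to 1.0 (fully open).
Only numpy, scipy, OpenCV 4.12 (cv2) and the standard library are available. Lean on these libraries where they do the work, as an engineer would, in place of code of your own. Each camera call takes 0.05 s, during which the arm holds its last target.

## Working session

There is one attempt and no reset: what is moved stays moved. The work goes in short steps, Python scripts to look and compute and a tool call to move; the robot and the scene stay as the last step left them, time stands still between calls to the robot, and variables do not carry over. Pictures are saved under pics/ and viewed, and the job is handed in when it is done.

Besides the shell and the picture viewer there is one more tool, called by a JSON object that holds its "method" and its "body". send_rows: Moves the arm, as the interface text tells. Its arguments: {"type":"object","properties":{"steps":{"type":"array","items":{"type":"array"}}},"required":["steps"]}

```bash
mkdir -p pics; ls; cat > h.py <<'E'
import numpy as np,cv2
from workcell import arm,grab_frame,ticket
def ray(f,u,v,z):
    K=np.array(f["intrinsics"]);T=np.array(f["T"])
    d=T[:3,:3]@np.linalg.inv(K)@[u,v,1];o=T[:3,3]
    return o+d*(z-o[2])/d[2]
def proj(f,p):
    K=np.array(f["intrinsics"]);T=np.array(f["T"])
    q=K@(T[:3,:3].T@(np.array(p,float)-T[:3,3]));return q[:2]/q[2]
def save(f,n): cv2.imwrite("pics/"+n,f["color"][:,:,::-1])
E
python3 - <<'E'
from h import *
import pickle
for n in("scene","side","wrist"):
    f=grab_frame(n);save(f,n+"0.png");pickle.dump(f,open(n+"0.pkl","wb"));print(n,np.array(f["T"]).round(2).tolist(),np.array(f["intrinsics"]).tolist())
o=arm.get_obs();print(o)
E
```

```text
pics
scene [[0.89, -0.29, 0.34, 141.67], [-0.45, -0.58, 0.68, -645.92], [-0.0, -0.76, -0.65, 796.03], [0.0, 0.0, 0.0, 1.0]] [[515.4576745666816, 0.0, 295.72522714979254], [0.0, 515.4576745666816, 214.3048577923207], [0.0, 0.0, 1.0]]
side [[-0.87, -0.17, 0.46, 76.57], [-0.49, 0.35, -0.8, 920.18], [-0.02, -0.92, -0.39, 469.73], [0.0, 0.0, 0.0, 1.0]] [[426.4177484390118, 0.0, 288.43431357045887], [0.0, 426.4177484390118, 208.7581486974224], [0.0, 0.0, 1.0]]
wrist [[1.0, 0.0, -0.0, 524.43], [0.0, -0.96, -0.26, 68.01], [-0.0, 0.26, -0.96, 373.57], [0.0, 0.0, 0.0, 1.0]] [[310.7875443148096, 0.0, 281.53148142583336], [0.0, 310.7875443148096, 208.97329796782512], [0.0, 0.0, 1.0]]
{'time_s': 0.15, 'joint_positions': array([ 3.48006827e-05,  2.38693835e-01, -1.40556679e-02,  1.31920045e+00,
        1.02071592e-05,  1.57078010e+00]), 'dq': array([-0.00100022, -0.00053652,  0.00237999, -0.0006944 , -0.000511  ,
       -0.00019837]), 'joint_efforts': array([-5.83120764e-04, -5.39078343e+01,  3.46597445e+01,  1.44879267e-02,
       -3.84108148e-05, -6.07092011e-05]), 'eef_pos': array([5.24684177e+02, 2.13909240e-02, 2.30800546e+02]), 'eef_rot': array([[-5.10127411e-05,  9.99999333e-01, -1.15362824e-03],
       [ 9.99999999e-01,  5.10245040e-05,  1.01670122e-05],
       [ 1.02258687e-05, -1.15362772e-03, -9.99999335e-01]]), 'wrist_force': array([-0.2835136 ,  0.26620767, -0.17303812]), 'moment': array([ 0.01855891, -0.00427424, -0.03069308]), 'width': 1.0035603163160403}
```

View pics/scene0.png

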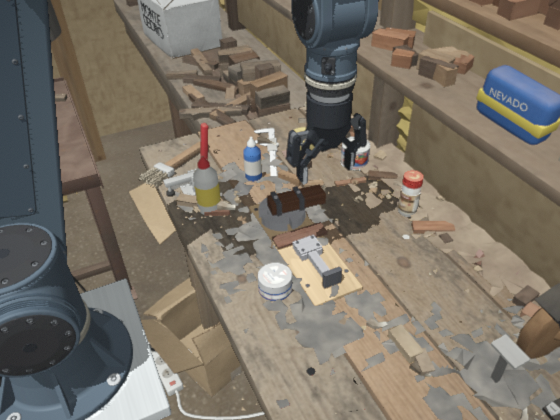

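View pics/side0.png

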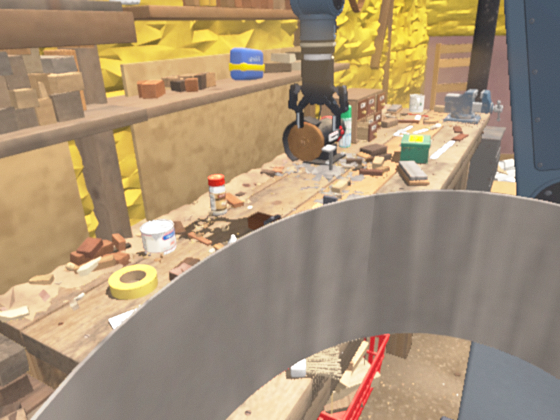

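View pics/wrist0.png

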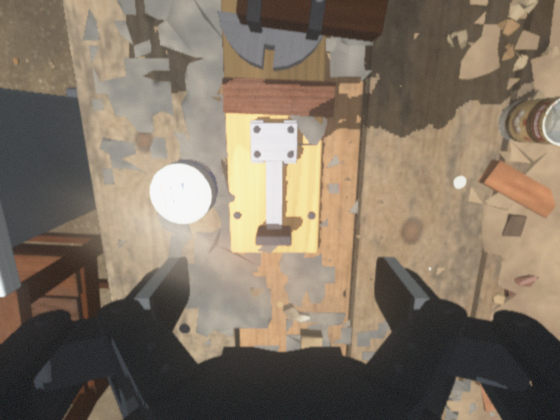

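```bash
python3 - <<'E'
from h import *
import pickle
f=pickle.load(open("wrist0.pkl","rb"));s=pickle.load(open("scene0.pkl","rb"))
c=f["color"][:,:,::-1]
cv2.imwrite("pics/w0z.png",cv2.resize(c[0:260,140:400],None,fx=3,fy=3,interpolation=cv2.INTER_CUBIC)[:600*1,:780] )
cs=s["color"][:,:,::-1]
cv2.imwrite("pics/s0z.png",cv2.resize(cs[120:320,180:440],None,fx=3,fy=3,interpolation=cv2.INTER_CUBIC))
# board mask
g=c.astype(int)
for (u,v,z) in [(228,240,12),(232,252,12),(317,247,12),(320,120,12),(229,120,12),(222,70,12),(325,70,12)]:
    print(u,v,ray(f,u,v,z).round(1))
E
```

```text
228 240 [457.4 -71.   12. ]
232 252 [461.7 -87.   12. ]
317 247 [568.1 -80.2  12. ]
320 120 [566.8  72.2  12. ]
229 120 [465.   72.2  12. ]
222 70 [459.7 123.8  12. ]
325 70 [570.4 123.8  12. ]
```

View pics/w0z.png

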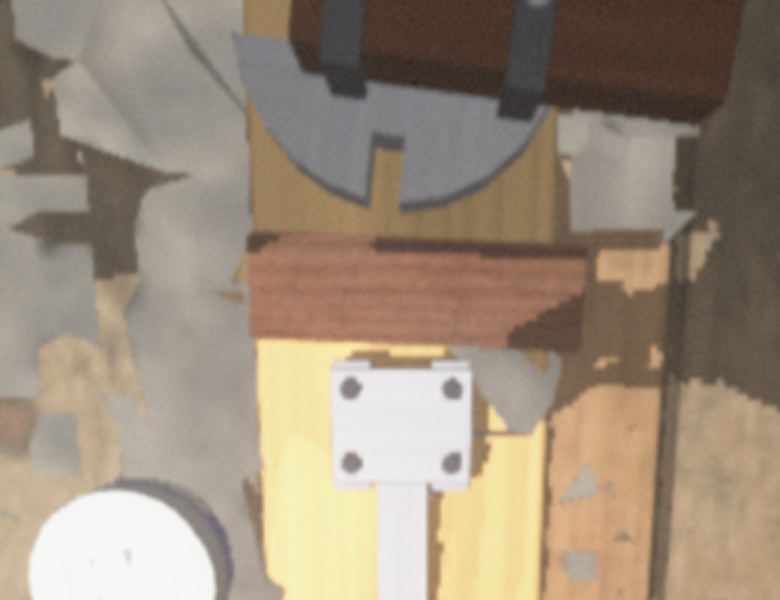

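View pics/s0z.png

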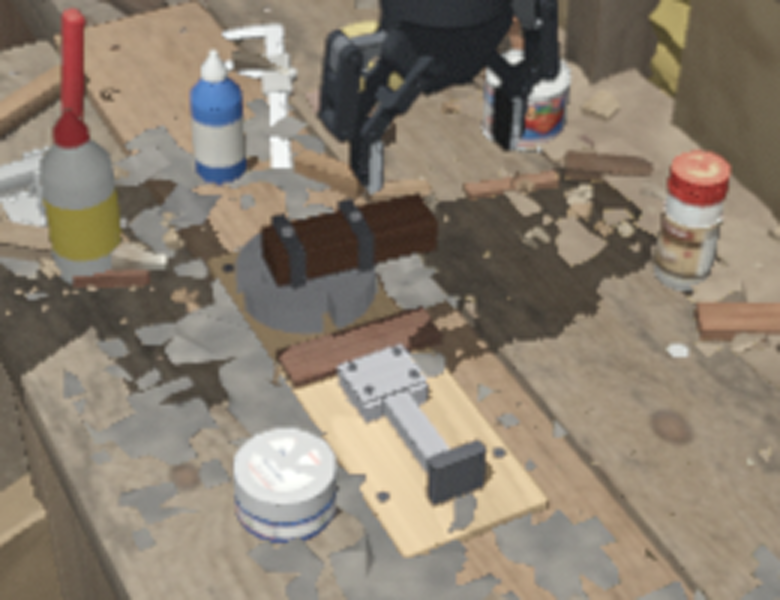

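```bash
python3 - <<'E'
from h import *
import pickle
f=pickle.load(open("wrist0.pkl","rb"));s=pickle.load(open("scene0.pkl","rb"))
def w(n,u,v,z): print(n,ray(f,140+u/3,v/3,z).round(1))
for n,u,v,z in [("guideTL",332,367,37),("guideTR",469,367,37),("BL",335,488,37),("BR",470,488,37),
 ("slipTL",248,247,22),("TR",587,250,22),("BR",580,350,22),("BL",249,338,22),
 ("notchL",370,205,38),("notchR",403,208,38),("notch floorL",374,135,38),("fR",403,140,38),
 ("blk BRtop",720,118,68),("blk TR",744,0,68),("blk BLtop",293,40,68),("keyL",378,490,28),("keyR",428,490,28)]: w(n,u,v,z)
def w2(n,u,v,z): print(n,ray(f,u,v,z).round(1))
c=f["color"][:,:,::-1]
cv2.imwrite("pics/w0k.png",cv2.resize(c[140:270,200:350],None,fx=4,fy=4,interpolation=cv2.INTER_CUBIC))
def w3(n,u,v,z): print(n,ray(s,180+u/3,120+v/3,z).round(1))
for n,u,v,z in [("blk endL",436,200,68),("endR",437,232,68),("boardBR",547,500,12),("boardBL",408,556,12)]:w3(n,u,v,z)
E
```

```text
guideTL [491.6  69.5  37. ]
guideTR [539.2  69.6  37. ]
BL [491.6  27.6  37. ]
BR [540.1  27.7  37. ]
slipTL [461.6 110.3  22. ]
TR [580.9 109.3  22. ]
BR [579.9  75.6  22. ]
BL [460.5  79.7  22. ]
notchL [505.7 121.4  38. ]
notchR [516.6 120.4  38. ]
notch floorL [507.3 142.4  38. ]
fR [516.7 140.9  38. ]
blk BRtop [611.1 140.3  68. ]
blk TR [615.4 170.8  68. ]
blk BLtop [485.7 160.7  68. ]
keyL [506.6  25.8  28. ]
keyR [525.1  25.8  28. ]
blk endL [624.6 164.6  68. ]
endR [606.2 130.1  68. ]
boardBR [568.3 -91.9  12. ]
boardBL [462.9 -91.9  12. ]
```

View pics/w0k.png

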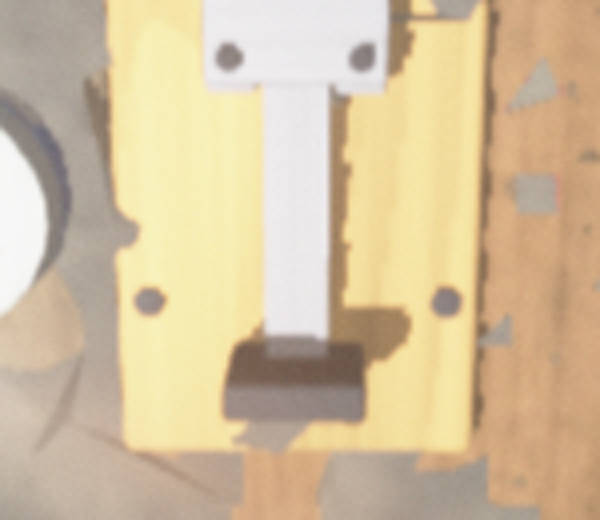

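```bash
python3 - <<'E'
from h import *
import pickle
f=pickle.load(open("wrist0.pkl","rb"));s=pickle.load(open("scene0.pkl","rb"))
def w3(n,u,v,z): print(n,ray(s,180+u/3,120+v/3,z).round(1))
for n,u,v,z in [("blue foot",220,175,0),("yellow foot",88,270,0),("red foot",675,280,0),("pot foot",285,520,0),("can foot",525,140,0)]:w3(n,u,v,z)
def w(n,u,v,z): print(n,ray(f,200+u/4,140+v/4,z).round(1))
for a in [("lugbackL",223,418,52),("lugbackR",365,418,52),("lugfrontL",235,382,52),("lfR",362,382,52),("boardL",127,450,12),("boardR",470,450,12),("g",205,92,37),("g",388,92,37)]: w(*a)
E
```

```text
blue foot [521.5 354.5   0. ]
yellow foot [378.1 285.9   0. ]
red foot [787.7  65.1   0. ]
pot foot [408.9 -19.4   0. ]
can foot [781.9 280.3   0. ]
lugbackL [495.3 -60.9  52. ]
lugbackR [534.6 -60.8  52. ]
lugfrontL [498.8 -50.3  52. ]
lfR [533.7 -50.2  52. ]
boardL [461.3 -87.7  12. ]
boardR [568.9 -87.6  12. ]
g [491.1  27.3  37. ]
g [540.5  27.3  37. ]
```

{"method": "send_rows", "body": {"steps": [[[0,0,0.01],[0,0,8.5],0.25],[[0,0,0.01],[0,0,8.5],0.25],[[0,0,0.01],[0,0,8.5],0.25],[[0,0,0.01],[0,0,8.5],0.25],[[0,0,0.01],[0,0,8.5],0.25],[[0,0,0.01],[0,0,8.5],0.25],[[0,0,0.01],[0,0,8.5],0.25],[[0,0,0.01],[0,0,8.5],0.25]]}}

```text
time_s: 0.95
eef_pos: [524.1, 0.0, 147.3]
eef_rot: [[0.933, 0.359, -0.002], [0.359, -0.933, -0.0], [-0.002, -0.001, -1.0]]
wrist_force: [0.7, -0.1, -0.5]
width: 0.749
```

```bash
cat > st.py <<'E'
from h import *
def st():
    o=arm.get_obs();R=np.array(o["eef_rot"]);p=np.array(o["eef_pos"])
    print("t",o["time_s"],"p",p.round(1),"q",np.round(o["joint_positions"],2),"F",np.round(o["wrist_force"],1),"w",round(o["width"],3))
    print(R.round(3).tolist(),"tool x yaw",np.degrees(np.arctan2(R[1,0],R[0,0])).round(1))
    return p,R
def to(t):
    p,R=st();d=R.T@(np.array(t,float)-p);print("shift mm",d.round(1))
E
python3 -c "
from st import *;to([566,93.5,110])"
```

```text
t 0.95 p [524.1   0.  147.3] q [ 0.    0.28 -0.18  1.12 -0.    2.77] F [ 0.7 -0.1 -0.5] w 0.749
[[0.933, 0.359, -0.002], [0.359, -0.933, -0.0], [-0.002, -0.001, -1.0]] tool x yaw 21.0
shift mm [ 72.8 -72.2  37.2]
```

{"method": "send_rows", "body": {"steps": [[[0,0,0],[0,0,-8.5],0.25],[[0,0,0],[0,0,-8.5],0.25],[[0,0,0],[0,0,-8.5],0.25],[[0,0,0],[0,0,-8.5],0.25],[[0,0,0],[0,0,-8.5],0.25],[[0,0,0],[0,0,-8.5],0.25],[[0,0,0],[0,0,-8.5],0.25],[[0,0,0],[0,0,-8.5],0.25]]}}

```text
time_s: 1.75
eef_pos: [521.3, 0.0, 143.3]
eef_rot: [[0.014, 1.0, -0.01], [1.0, -0.014, 0.0], [-0.0, -0.01, -1.0]]
wrist_force: [0.0, -0.7, 0.2]
width: 0.744
```

{"method": "send_rows", "body": {"steps": [[[0,0,0],[0,0,-8.5],0.25],[[0,0,0],[0,0,-8.5],0.25],[[0,0,0],[0,0,-8.5],0.25],[[0,0,0],[0,0,-8.5],0.25],[[0,0,0],[0,0,-8.5],0.25],[[0,0,0],[0,0,-8.5],0.25],[[0,0,0],[0,0,-8.5],0.25],[[0,0,0],[0,0,-8.5],0.25]]}}

```text
time_s: 2.55
eef_pos: [519.8, 0.0, 141.3]
eef_rot: [[-0.927, 0.376, -0.015], [0.376, 0.927, 0.0], [0.014, -0.005, -1.0]]
wrist_force: [0.1, 0.1, 0.2]
width: 0.749
```

```bash
python3 -c "
from st import *;to([566,93.5,110])"
```

```text
t 2.55 p [519.8   0.  141.3] q [-0.    0.29 -0.18  1.11  0.    0.39] F [0.1 0.1 0.2] w 0.749
[[-0.927, 0.376, -0.015], [0.376, 0.927, 0.0], [0.014, -0.005, -1.0]] tool x yaw 157.9
shift mm [ -8.1 104.2  30.6]
```

{"method": "send_rows", "body": {"steps": [[[0,0,0],[0,0,-7.4],0.25],[[0,0,0],[0,0,-7.4],0.25],[[0,0,0],[0,0,-7.4],0.25],[[-0.012,0.024,0],[0,0,0],0.25],[[-0.012,0.024,0.0],[0,0,0],0.25],[[-0.012,0.024,0.0],[0,0,0],0.25],[[-0.012,0.024,0.0],[0,0,0],0.25],[[0,0,0],[0,0,0],0.25]]}}

```text
time_s: 3.35
eef_pos: [565.7, 99.5, 138.6]
eef_rot: [[-1.0, -0.023, -0.018], [-0.023, 1.0, -0.0], [0.018, 0.0, -1.0]]
wrist_force: [0.5, 0.1, -0.2]
width: 0.749
```

```bash
python3 -c "
from st import *;to([566,93.5,110])
f=grab_frame('wrist');save(f,'w1.png')
import pickle;pickle.dump(f,open('w1.pkl','wb'));print(proj(f,[515.5,177,38]),proj(f,[520,93.5,22]))"
```

```text
t 3.35 p [565.7  99.5 138.6] q [ 0.17  0.38 -0.05  1.16  0.    0.15] F [ 0.5  0.1 -0.2] w 0.749
[[-1.0, -0.023, -0.018], [-0.023, 1.0, -0.0], [0.018, 0.0, -1.0]] tool x yaw -178.7
shift mm [-0.7 -6.  28.5]
[381.28610581 151.62531213] [274.03513717 153.4501222 ]
```

View pics/w1.png

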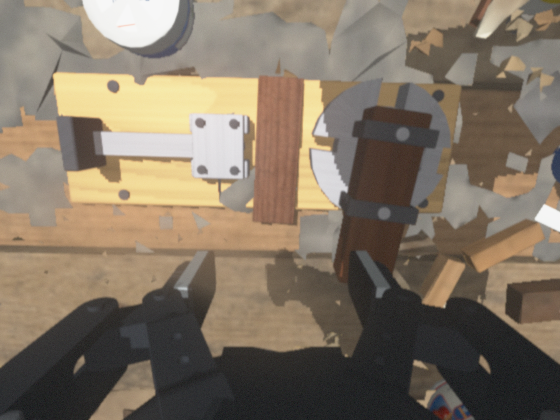

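```bash
python3 - <<'E'
from h import *
import pickle
f=pickle.load(open('w1.pkl','rb'));c=f["color"][:,:,::-1]
cv2.imwrite("pics/w1z.png",cv2.resize(c[60:290,180:460],None,fx=2.8,fy=2.6,interpolation=cv2.INTER_CUBIC))
for n,u,v,z in [("discc",381,146,38),("slipTL",259,76,22),("TR",304,78,22),("BR",296,224,22),("BL",253,221,22),("rimL",311,150,38),("rimR",451,150,38),("boardBL",70,204,12),("TL",55,72,12)]: print(n,ray(f,u,v,z).round(1))
E
```

```text
discc [511.2 176.3  38. ]
slipTL [460.6  80.7  22. ]
TR [461.3 115.9  22. ]
BR [580.5 113.8  22. ]
BL [578.7  76.1  22. ]
rimL [515.5 122.4  38. ]
rimR [513.  230.9  38. ]
boardBL [569.6 -88.3  12. ]
TL [460.  -84.6  12. ]
```

View pics/w1z.png

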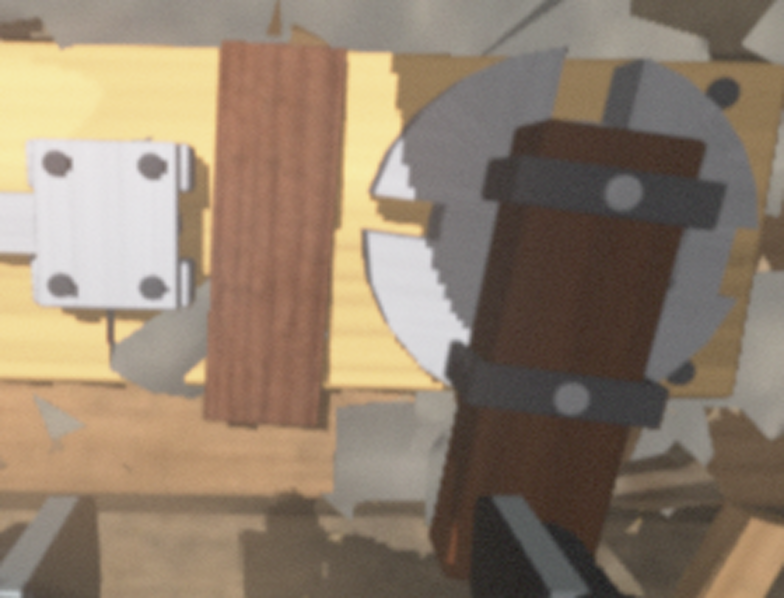

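{"method": "send_rows", "body": {"steps": [[[0,-0.004,0.01],[0,-1.0,2.9],0.42],[[0,0,0.015],[0,0,0],0.42],[[0,0,0.015],[0,0,0],0.42],[[0,0,0.015],[0,0,0],0.42],[[0,0,0.015],[0,0,0],0.42],[[0,0,0.015],[0,0,0],0.42],[[0,0,0],[0,0,0],0.42],[[0,0,0],[0,0,0],0.42]]}}

```text
time_s: 4.2
eef_pos: [560.4, 87.6, 50.5]
eef_rot: [[-0.999, 0.034, -0.005], [0.034, 0.999, -0.004], [0.005, -0.004, -1.0]]
wrist_force: [-0.4, 0.2, 1.1]
width: 0.58
```

```bash
python3 -c "
from st import *;to([566,95.4,14])
f=grab_frame('wrist');save(f,'w2.png')"
```

```text
t 4.2 p [560.4  87.6  50.5] q [ 0.16  0.43 -0.22  0.93 -0.    0.19] F [-0.4  0.2  1.1] w 0.58
[[-0.999, 0.034, -0.005], [0.034, 0.999, -0.004], [0.005, -0.004, -1.0]] tool x yaw 178.1
shift mm [-5.5  8.1 36.5]
```

View pics/w2.png

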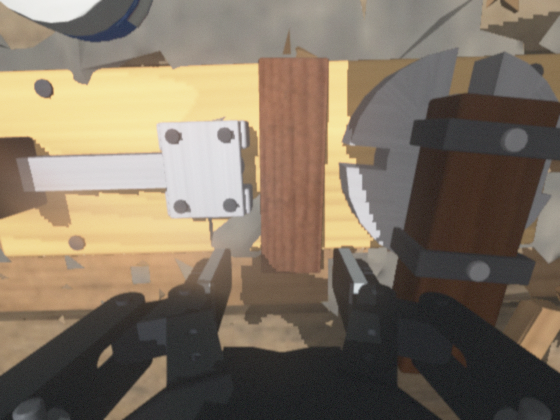

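{"method": "send_rows", "body": {"steps": [[[-0.0035,0.003,0.0],[0,0,0],0.42],[[-0.0035,0.003,0.008],[0,0,0],0.42],[[0,0,0.01],[0,0,0],0.42],[[0,0,0.008],[0,0,0],0.42],[[0,0,0.004],[0,0,0],0.42],[[0,0,0],[0,0,0],0.42],[[0,0,0],[0,0,0],0.42],[[0,0,0],[0,0,0],0.42]]}}

```text
time_s: 5.05
eef_pos: [570.5, 93.8, 19.9]
eef_rot: [[-0.999, 0.034, -0.0], [0.034, 0.999, -0.004], [0.0, -0.004, -1.0]]
wrist_force: [1.2, -0.9, 0.5]
width: 0.586
```

```bash
python3 -c "
from st import *;to([566,94,14])
f=grab_frame('wrist');save(f,'w3.png')
f=grab_frame('scene');save({'color':cv2.resize(f['color'][150:300,220:400],None,fx=4,fy=4)},'s3.png')"
```

```text
t 5.05 p [570.5  93.8  19.9] q [ 0.16  0.47 -0.23  0.86 -0.    0.2 ] F [ 1.2 -0.9  0.5] w 0.586
[[-0.999, 0.034, -0.0], [0.034, 0.999, -0.004], [0.0, -0.004, -1.0]] tool x yaw 178.1
shift mm [4.5 0.1 5.9]
```

View pics/w3.png

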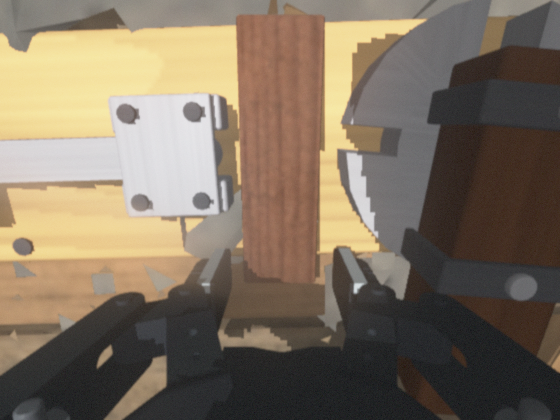

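View pics/s3.png

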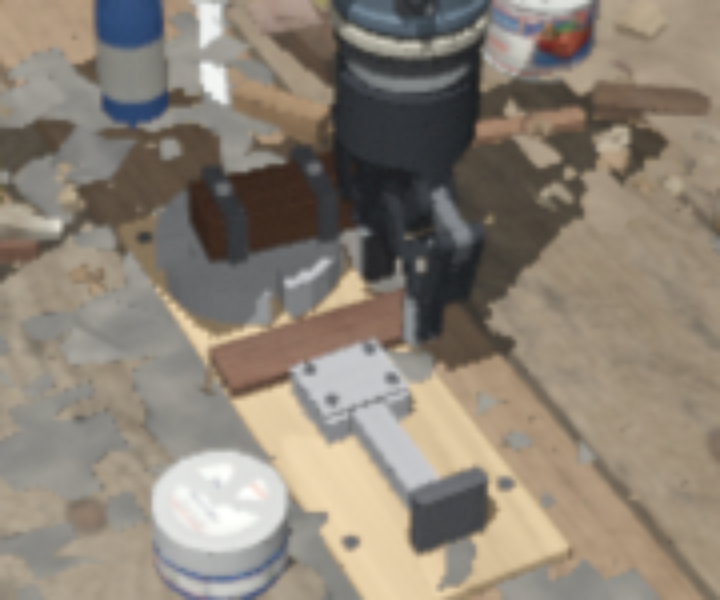

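{"method": "send_rows", "body": {"steps": [[[0.003,0,0.004],[0,0,0],0.42],[[0.002,0,0.003],[0,0,0],0.42],[[0,0,0],[0,0,0],0.42],[[0,0,0],[0,0,0],0.8],[[0,0,0],[0,0,0],0.8],[[0,0,0],[0,0,0],0.8],[[0,0,0],[0,0,0],0.8],[[0,0,0],[0,0,0],0.8]]}}

```text
time_s: 5.95
eef_pos: [571.2, 93.8, 17.9]
eef_rot: [[-0.999, 0.035, 0.013], [0.035, 0.999, -0.003], [-0.013, -0.002, -1.0]]
wrist_force: [2.4, -0.3, 2.8]
width: 0.391
```

```bash
python3 -c "
from st import *;to([566,94,14])
f=grab_frame('wrist');save(f,'w4.png')"
```

```text
t 5.95 p [571.2  93.8  17.9] q [ 0.17  0.47 -0.25  0.84 -0.01  0.2 ] F [ 2.4 -0.3  2.8] w 0.391
[[-0.999, 0.035, 0.013], [0.035, 0.999, -0.003], [-0.013, -0.002, -1.0]] tool x yaw 178.0
shift mm [5.2 0.  3.8]
```

View pics/w4.png

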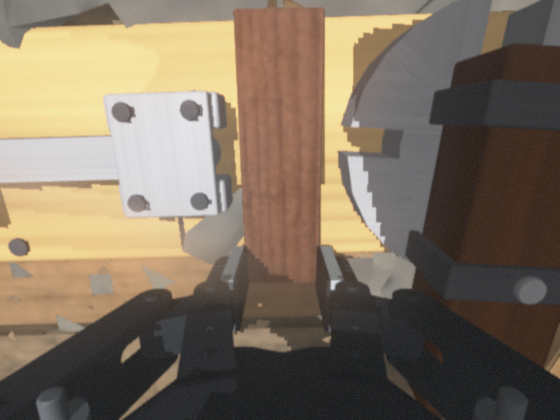

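{"method": "send_rows", "body": {"steps": [[[0,0,0],[0,0,0],0.8],[[0,0,-0.006],[0,0,0],0.8],[[0,0,-0.01],[0,0,0],0.8],[[0,0,-0.01],[0,0,0],0.8],[[0,0,-0.015],[0,0,0],0.8],[[0,0,-0.02],[0,0,0],0.8],[[0,0,-0.02],[0,0,0],0.8],[[0,0,0],[0,0,0],0.8]]}}

```text
time_s: 6.8
eef_pos: [568.1, 94.2, 104.4]
eef_rot: [[-0.999, 0.035, 0.009], [0.035, 0.999, -0.003], [-0.01, -0.002, -1.0]]
wrist_force: [1.2, 0.6, -0.7]
width: 0.386
```

```bash
python3 -c "
from st import *;to([566,94,14])
f=grab_frame('wrist');save(f,'w5.png')
f=grab_frame('scene');save({'color':cv2.resize(f['color'][150:300,220:400],None,fx=4,fy=4)},'s5.png')"
```

```text
t 6.8 p [568.1  94.2 104.4] q [ 0.17  0.39 -0.13  1.04 -0.    0.2 ] F [ 1.2  0.6 -0.7] w 0.386
[[-0.999, 0.035, 0.009], [0.035, 0.999, -0.003], [-0.01, -0.002, -1.0]] tool x yaw 178.0
shift mm [ 3.  -0.1 90.4]
```

View pics/w5.png

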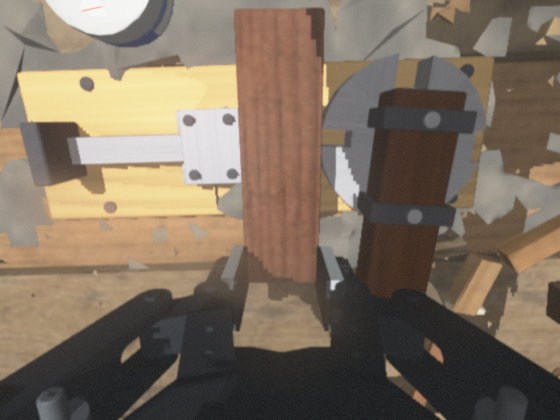

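View pics/s5.png

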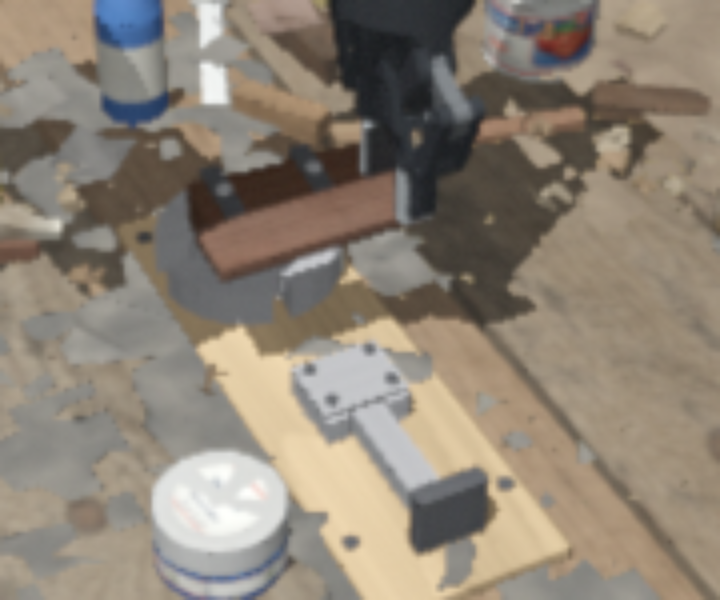

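{"method": "send_rows", "body": {"steps": [[[0,-0.02,-0.005],[0,0,0],0.8],[[0,-0.035,0],[0,0,0],0.8],[[0,-0.04,0],[0,0,0],0.8],[[0,-0.04,0],[0,0,0],0.8],[[0,-0.04,0],[0,0,0],0.8],[[0,-0.04,0],[0,0,0],0.8],[[0,-0.035,0],[0,0,0],0.8],[[0,-0.035,0],[0,0,0],0.8]]}}

```text
time_s: 7.7
eef_pos: [552.5, -195.6, 99.5]
eef_rot: [[-1.0, 0.026, -0.005], [0.026, 1.0, -0.0], [0.005, -0.0, -1.0]]
wrist_force: [0.4, -0.3, -0.9]
width: 0.389
```

```bash
python3 -c "
from st import *;to([560,-340,6.5])"
```

```text
t 7.7 p [ 552.5 -195.6   99.5] q [-0.34  0.42 -0.1   1.06 -0.   -0.31] F [ 0.4 -0.3 -0.9] w 0.389
[[-1.0, 0.026, -0.005], [0.026, 1.0, -0.0], [0.005, -0.0, -1.0]] tool x yaw 178.5
shift mm [ -11.8 -144.2   92.9]
```

{"method": "send_rows", "body": {"steps": [[[0,-0.03,0],[0,0,0],0.8],[[0,-0.03,0],[0,0,0],0.8],[[0,-0.03,0.005],[0,0,0],0.8],[[0,-0.03,0.01],[0,0,0],0.8],[[0,-0.015,0.015],[0,0,0],0.8],[[0,0,0.015],[0,0,0],0.8],[[0,0,0.01],[0,0,0],0.8],[[0,0,0],[0,0,0],0.8]]}}

```text
time_s: 8.5
eef_pos: [541.8, -338.1, 32.1]
eef_rot: [[-0.999, 0.032, -0.017], [0.032, 0.999, 0.006], [0.017, 0.006, -1.0]]
wrist_force: [-0.0, -0.0, 0.0]
width: 0.388
```

```bash
python3 -c "
from st import *;to([556,-340,6.5])
f=grab_frame('wrist');save(f,'w6.png')
f=grab_frame('scene');save(f,'s6.png')"
```

```text
t 8.5 p [ 541.8 -338.1   32.1] q [-0.56  0.56 -0.04  0.99 -0.   -0.52] F [-0. -0.  0.] w 0.388
[[-0.999, 0.032, -0.017], [0.032, 0.999, 0.006], [0.017, 0.006, -1.0]] tool x yaw 178.2
shift mm [-14.7  -1.6  25.4]
```

View pics/w6.png

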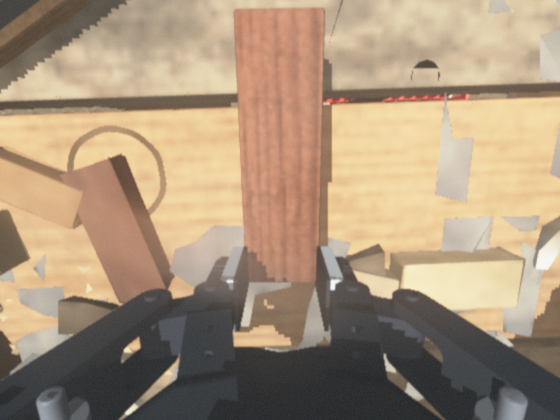

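View pics/s6.png

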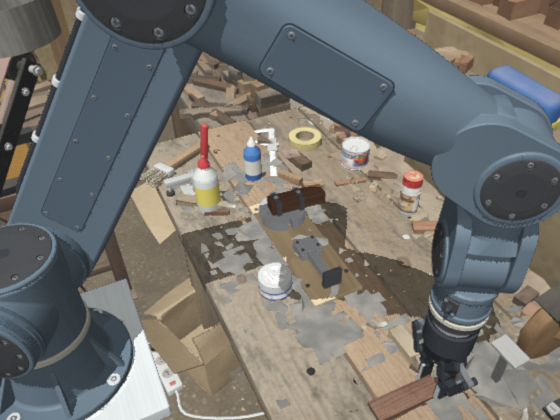

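{"method": "send_rows", "body": {"steps": [[[0,-0.004,0],[0,-1.0,0],0.8],[[0,-0.002,0.006],[0,0,0],0.8],[[0,0,0.006],[0,0,0],0.8],[[0,0,0.005],[0,0,0],0.8],[[0,0,0],[0,0,0],0.8],[[0,0,0],[0,0,0],0.8],[[0,0,0],[0,0,0],0.8],[[0,0,0],[0,0,0],0.8]]}}

```text
time_s: 9.4
eef_pos: [544.5, -343.9, 18.1]
eef_rot: [[-1.0, 0.029, 0.008], [0.029, 1.0, 0.003], [-0.008, 0.003, -1.0]]
wrist_force: [0.3, -0.3, -1.1]
width: 0.388
```

```bash
python3 -c "
from st import *;to([541,-344,6.5])"
```

```text
t 9.4 p [ 544.5 -343.9   18.1] q [-0.57  0.57 -0.07  0.93  0.01 -0.54] F [ 0.3 -0.3 -1.1] w 0.388
[[-1.0, 0.029, 0.008], [0.029, 1.0, 0.003], [-0.008, 0.003, -1.0]] tool x yaw 178.3
shift mm [ 3.6 -0.2 11.6]
```

{"method": "send_rows", "body": {"steps": [[[0,0,0.005],[0,0.4,0],0.8],[[0,0,0.005],[0,0,0],0.8],[[0,0,0.003],[0,0,0],0.8],[[0,0,0],[0,0,0],0.8],[[0,0,0],[0,0,0],0.8],[[0,0,0],[0,0,0],0.8],[[0,0,0],[0,0,0],0.8],[[0,0,0],[0,0,0],0.8]]}}

```text
time_s: 10.2
eef_pos: [545.1, -344.2, 5.9]
eef_rot: [[-1.0, 0.029, 0.002], [0.029, 1.0, 0.002], [-0.002, 0.002, -1.0]]
wrist_force: [-0.6, 0.8, 4.7]
width: 0.386
```

```bash
python3 -c "
from st import *;to([541,-344,6.5])"
```

```text
t 10.2 p [ 545.1 -344.2    5.9] q [-0.56  0.58 -0.07  0.92  0.   -0.53] F [-0.6  0.8  4.7] w 0.386
[[-1.0, 0.029, 0.002], [0.029, 1.0, 0.002], [-0.002, 0.002, -1.0]] tool x yaw 178.3
shift mm [ 4.1  0.  -0.6]
```

Contact with the bench (Fz 4.7 N, at the expected height). Release and lift.

{"method": "send_rows", "body": {"steps": [[[0,0,0],[0,0,0],0.45],[[0,0,0],[0,0,0],0.45],[[0,0,0],[0,0,0],0.45],[[0,0,-0.005],[0,0,0],0.45],[[0,0,-0.015],[0,0,0],0.45],[[0,0,-0.03],[0,0,0],0.45],[[0,0,-0.03],[0,0,0],0.45],[[0,0,-0.02],[0,0,0],0.45]]}}

```text
time_s: 11.0
eef_pos: [542.6, -342.9, 105.3]
eef_rot: [[-1.0, 0.029, -0.005], [0.029, 1.0, 0.006], [0.006, 0.006, -1.0]]
wrist_force: [0.2, 0.3, 0.1]
width: 0.555
```

```bash
python3 -c "
from st import *;to([625,95,130])
f=grab_frame('wrist');save(f,'w7.png')"
```

```text
t 11.0 p [ 542.6 -342.9  105.3] q [-0.56  0.5   0.06  1.14  0.   -0.54] F [0.2 0.3 0.1] w 0.555
[[-1.0, 0.029, -0.005], [0.029, 1.0, 0.006], [0.006, 0.006, -1.0]] tool x yaw 178.3
shift mm [-69.4 440.2 -22.4]
```

View pics/w7.png

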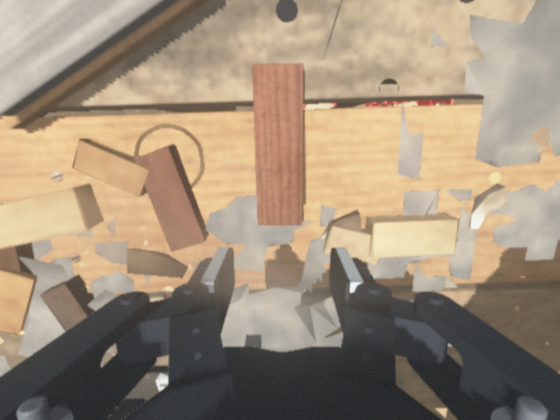

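{"method": "send_rows", "body": {"steps": [[[-0.005,0.025,-0.005],[0,0,0],1.0],[[-0.008,0.04,0],[0,0,0],1.0],[[-0.008,0.04,0],[0,0,0],1.0],[[-0.008,0.04,0],[0,0,0],1.0],[[-0.008,0.04,0],[0,0,0],1.0],[[-0.008,0.04,0],[0,0,0],1.0],[[-0.008,0.04,0],[0,0,0],1.0],[[-0.008,0.04,0],[0,0,0],1.0]]}}

```text
time_s: 11.85
eef_pos: [617.6, -36.8, 118.6]
eef_rot: [[-0.999, 0.039, 0.006], [0.039, 0.999, -0.0], [-0.006, -0.0, -1.0]]
wrist_force: [-0.0, 0.5, 0.1]
width: 0.0
```

```bash
python3 -c "
from st import *;to([600,105,100])"
```

```text
t 11.85 p [617.6 -36.8 118.6] q [-0.06  0.45  0.    1.12  0.   -0.02] F [-0.   0.5  0.1] w 0.0
[[-0.999, 0.039, 0.006], [0.039, 0.999, -0.0], [-0.006, -0.0, -1.0]] tool x yaw 177.8
shift mm [ 23.2 141.   18.5]
```

{"method": "send_rows", "body": {"steps": [[[0.005,0.035,0],[0,0,2],1.0],[[0.005,0.035,0],[0,0,0],1.0],[[0.005,0.035,0],[0,0,0],1.0],[[0,0.02,0.01],[0,0,0],1.0],[[0,0,0.015],[0,0,0],1.0],[[0,0,0.015],[0,0,0],1.0],[[0,0,0.01],[0,0,0],1.0],[[0,0,0],[0,0,0],1.0]]}}

```text
time_s: 12.65
eef_pos: [611.9, 101.8, 68.8]
eef_rot: [[-0.998, 0.067, 0.01], [0.067, 0.998, 0.001], [-0.01, 0.002, -1.0]]
wrist_force: [-0.6, -0.2, -0.5]
width: -0.001
```

```bash
python3 -c "
from st import *;to([600,105,50])
f=grab_frame('wrist');save(f,'w8.png');print(proj(f,[514.5,176.6,38]))
import pickle;pickle.dump(f,open('w8.pkl','wb'))"
```

```text
t 12.65 p [611.9 101.8  68.8] q [ 0.16  0.48 -0.07  1.01 -0.    0.23] F [-0.6 -0.2 -0.5] w -0.001
[[-0.998, 0.067, 0.01], [0.067, 0.998, 0.001], [-0.01, 0.002, -1.0]] tool x yaw 176.2
shift mm [12.3  2.4 18.7]
[413.80977666  52.18606161]
```

View pics/w8.png

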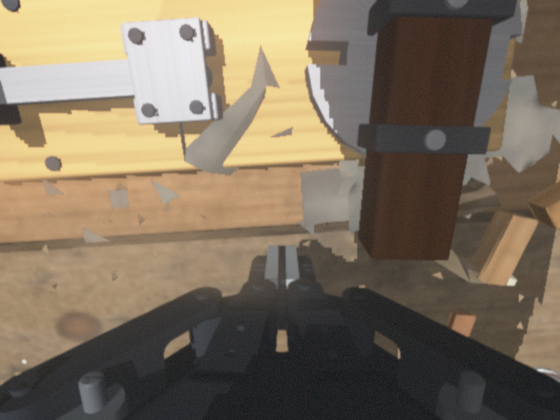

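{"method": "send_rows", "body": {"steps": [[[0.006,0,0.005],[0,0,-2],1.0],[[0.006,0,0.008],[0,0,-1.5],1.0],[[0.002,0,0.007],[0,0,0],1.0],[[0,0.005,0],[0,0,0],1.0],[[0,0.005,0],[0,0,0],1.0],[[0,0,0],[0,0,0],1.0],[[0,0,0],[0,0,0],1.0],[[0,0,0],[0,0,0],1.0]]}}

```text
time_s: 13.5
eef_pos: [600.6, 112.5, 51.5]
eef_rot: [[-1.0, 0.007, 0.016], [0.007, 1.0, 0.002], [-0.016, 0.002, -1.0]]
wrist_force: [0.5, -0.1, 0.5]
width: 0.0
```

```bash
cat > wp.py <<'E'
from st import *
p,R=st();A=np.array([514.5,176.6])
c=p[:2]-A;print("r",np.hypot(*c).round(1),"phase",np.degrees(np.arctan2(c[1],c[0])).round(1))
prev=p
for th in range(-10,91,10):
    t=np.radians(th);h=14 if th<45 else 13
    q=A+85*np.array([np.cos(t),np.sin(t)])+(20+h)*np.array([np.sin(t),-np.cos(t)])
    q=np.array([*q,48]);print(th,q.round(1),"cum",(R.T@(q-p)).round(1),"d",(R.T@(q-prev)).round(1));prev=q
E
python3 wp.py
```

```text
t 13.5 p [600.6 112.5  51.5] q [ 0.19  0.48 -0.13  0.95 -0.    0.19] F [ 0.5 -0.1  0.5] w 0.0
[[-1.0, 0.007, 0.016], [0.007, 1.0, 0.002], [-0.016, 0.002, -1.0]] tool x yaw 179.6
r 107.3 phase -36.7
-10 [592.3 128.4  48. ] cum [ 8.4 15.8  3.4] d [ 8.4 15.8  3.4]
0 [599.5 142.6  48. ] cum [ 1.3 30.1  3.6] d [-7.1 14.3  0.1]
10 [604.1 157.9  48. ] cum [-3.2 45.4  3.7] d [-4.5 15.3  0.1]
20 [606.  173.7  48. ] cum [-5.  61.3  3.7] d [-1.8 15.9  0.1]
30 [605.1 189.7  48. ] cum [-4.  77.2  3.8] d [ 1.  15.9  0. ]
40 [601.5 205.2  48. ] cum [-0.2 92.7  3.7] d [ 3.8 15.5 -0. ]
50 [594.4 220.5  48. ] cum [  7.  108.    3.7] d [ 7.2 15.3 -0.1]
60 [585.6 233.7  48. ] cum [ 15.9 121.1   3.6] d [ 8.9 13.1 -0.1]
70 [574.6 245.2  48. ] cum [ 27.  132.5   3.4] d [11.1 11.4 -0.1]
80 [561.8 254.6  48. ] cum [ 39.8 141.8   3.2] d [12.9  9.3 -0.2]
90 [547.5 261.6  48. ] cum [ 54.2 148.7   3. ] d [14.3  6.9 -0.2]
```

{"method": "send_rows", "body": {"steps": [[[0,0.008,0.002],[0,0.9,0],1.0],[[0,0.009,0.002],[0,0,0],1.0],[[0,0.009,0],[0,0,0],1.0],[[0,0.009,0],[0,0,0],1.0],[[0,0.009,0],[0,0,0],1.0],[[0,0.009,0],[0,0,0],1.0],[[0,0.009,0],[0,0,0],1.0],[[0,0,0],[0,0,0],1.0]]}}

```text
time_s: 14.3
eef_pos: [601.6, 180.3, 47.4]
eef_rot: [[-1.0, 0.007, -0.001], [0.007, 1.0, 0.002], [0.001, 0.002, -1.0]]
wrist_force: [0.4, 0.1, -0.1]
width: -0.001
```

```bash
python3 wp.py; python3 -c "
from st import *
f=grab_frame('wrist');save(f,'w9.png')"
```

```text
t 14.3 p [601.6 180.3  47.4] q [ 0.29  0.52 -0.07  0.98  0.    0.3 ] F [ 0.4  0.1 -0.1] w -0.001
[[-1.0, 0.007, -0.001], [0.007, 1.0, 0.002], [0.001, 0.002, -1.0]] tool x yaw 179.6
r 87.2 phase 2.4
-10 [592.3 128.4  48. ] cum [  8.9 -52.   -0.7] d [  8.9 -52.   -0.7]
0 [599.5 142.6  48. ] cum [  1.8 -37.7  -0.7] d [-7.1 14.3  0. ]
10 [604.1 157.9  48. ] cum [ -2.7 -22.4  -0.7] d [-4.5 15.3  0. ]
20 [606.  173.7  48. ] cum [-4.4 -6.5 -0.7] d [-1.8 15.9  0. ]
30 [605.1 189.7  48. ] cum [-3.4  9.4 -0.6] d [ 1.  15.9  0. ]
40 [601.5 205.2  48. ] cum [ 0.3 24.9 -0.6] d [ 3.8 15.5  0. ]
50 [594.4 220.5  48. ] cum [ 7.5 40.2 -0.6] d [ 7.2 15.3  0. ]
60 [585.6 233.7  48. ] cum [16.4 53.3 -0.5] d [ 8.9 13.1  0. ]
70 [574.6 245.2  48. ] cum [27.5 64.7 -0.5] d [11.1 11.4  0. ]
80 [561.8 254.6  48. ] cum [40.4 74.  -0.5] d [12.9  9.3  0. ]
90 [547.5 261.6  48. ] cum [54.7 80.9 -0.5] d [14.3  6.9  0. ]
```

View pics/w9.png

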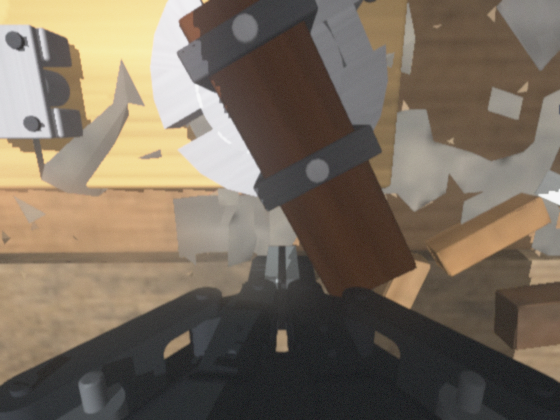

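{"method": "send_rows", "body": {"steps": [[[-0.001,0.008,0],[0,0,0],1.0],[[0.001,0.008,0],[0,0,0],1.0],[[0.002,0.008,0],[0,0,0],1.0],[[0.003,0.008,0],[0,0,0],1.0],[[0.005,0.008,0],[0,0,0],1.0],[[0.005,0.007,0],[0,0,0],1.0],[[0.005,0.006,0],[0,0,0],1.0],[[0,0,0],[0,0,0],1.0]]}}

```text
time_s: 15.15
eef_pos: [579.8, 237.1, 47.4]
eef_rot: [[-1.0, 0.008, -0.001], [0.008, 1.0, 0.001], [0.001, 0.001, -1.0]]
wrist_force: [0.6, -0.5, -0.0]
width: 0.006
```

```bash
python3 wp.py|grep -v ^-; python3 -c "
from st import *
f=grab_frame('wrist');save(f,'w10.png')"
```

```text
t 15.15 p [579.8 237.1  47.4] q [ 0.39  0.52 -0.07  0.98  0.    0.4 ] F [ 0.6 -0.5 -0. ] w 0.006
[[-1.0, 0.008, -0.001], [0.008, 1.0, 0.001], [0.001, 0.001, -1.0]] tool x yaw 179.6
r 89.0 phase 42.8
0 [599.5 142.6  48. ] cum [-20.5 -94.4  -0.7] d [-7.1 14.3  0. ]
10 [604.1 157.9  48. ] cum [-24.9 -79.1  -0.7] d [-4.5 15.3  0. ]
20 [606.  173.7  48. ] cum [-26.7 -63.2  -0.7] d [-1.8 15.9  0. ]
30 [605.1 189.7  48. ] cum [-25.7 -47.3  -0.7] d [ 1.  15.9  0. ]
40 [601.5 205.2  48. ] cum [-21.9 -31.8  -0.6] d [ 3.8 15.5  0. ]
50 [594.4 220.5  48. ] cum [-14.8 -16.5  -0.6] d [ 7.2 15.3  0. ]
60 [585.6 233.7  48. ] cum [-5.8 -3.4 -0.6] d [ 8.9 13.1  0. ]
70 [574.6 245.2  48. ] cum [ 5.3  8.  -0.6] d [11.1 11.4  0. ]
80 [561.8 254.6  48. ] cum [18.2 17.3 -0.5] d [12.9  9.3  0. ]
90 [547.5 261.6  48. ] cum [32.5 24.2 -0.5] d [14.3  6.9  0. ]
```

View pics/w10.png

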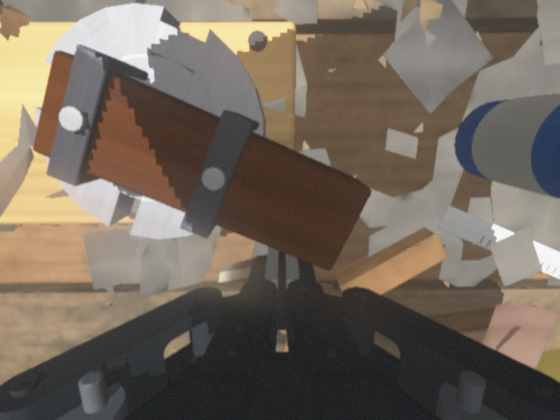

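{"method": "send_rows", "body": {"steps": [[[0.004,0.004,0],[0,0,0],1.0],[[0.005,0.004,0],[0,0,0],1.0],[[0.005,0.003,0],[0,0,0],1.0],[[0.005,0.002,0],[0,0,0],1.0],[[0.005,0.001,0],[0,0,0],1.0],[[0.002,0,0],[0,0,0],1.0],[[0,0,0],[0,0,0],1.0],[[0,0,0],[0,0,0],1.0]]}}

```text
time_s: 16.0
eef_pos: [552.8, 252.3, 47.9]
eef_rot: [[-1.0, 0.008, 0.001], [0.008, 1.0, 0.002], [-0.001, 0.002, -1.0]]
wrist_force: [1.1, -0.7, -0.8]
width: -0.003
```

```bash
python3 -c "
from st import *;to([545.5,252,48])
f=grab_frame('wrist');save(f,'w11.png')
import pickle;pickle.dump(f,open('w11.pkl','wb'))"
```

```text
t 16.0 p [552.8 252.3  47.9] q [ 0.43  0.49 -0.12  0.96  0.    0.44] F [ 1.1 -0.7 -0.8] w -0.003
[[-1.0, 0.008, 0.001], [0.008, 1.0, 0.002], [-0.001, 0.002, -1.0]] tool x yaw 179.5
shift mm [ 7.3 -0.4 -0.1]
```

View pics/w11.png

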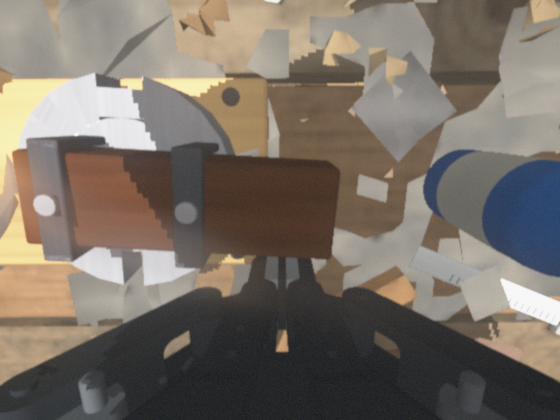

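```bash
python3 - <<'E'
from h import *
import pickle
f=pickle.load(open('w11.pkl','rb'));c=f["color"][:,:,::-1]
cv2.imwrite("pics/w11z.png",cv2.resize(c[130:290,0:350],None,fx=2.28,fy=3,interpolation=cv2.INTER_CUBIC))
E
```

```text
(no output)
```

View pics/w11z.png

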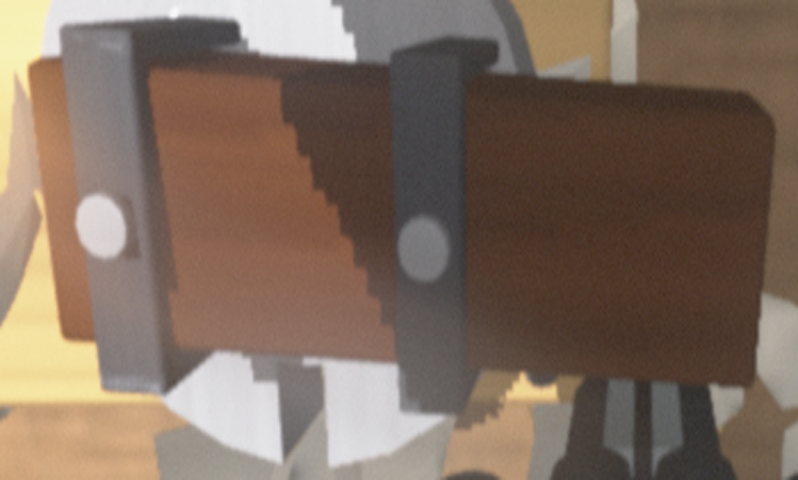

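```bash
python3 - <<'E'
from h import *
import pickle
f=pickle.load(open('w11.pkl','rb'))
P=[ray(f,u/2.28,130+v/3,z) for u,v,z in [(62,338,68),(750,386,68),(745,92,68),(35,60,68),(305,462,38),(308,365,38),(775,130,68)]]
for p in P: print(p.round(1))
d=P[1]-P[0];print("edge ang",np.degrees(np.arctan2(d[1],d[0])))
d=P[2]-P[3];print("edge2 ang",np.degrees(np.arctan2(d[1],d[0])))
d=P[4][:2]-[514.5,176.6];print("narrow ang",np.degrees(np.arctan2(d[1],d[0])))
E
```

```text
[532.8 146.4  68. ]
[541.3 273.8  68. ]
[499.5 271.6  68. ]
[494.4 150.5  68. ]
[569.  172.8  38. ]
[550. 176.  38.]
[504.6 277.   68. ]
edge ang 86.17539076000459
edge2 ang 87.56816583270268
narrow ang -4.001310590897855
```

{"method": "send_rows", "body": {"steps": [[[0.002,0,0],[0,0,0],1.0],[[0.002,0,0],[0,0,0],1.0],[[0.001,0,0],[0,0,0],1.0],[[0,0,0],[0,0,0],1.0],[[0,0,0],[0,0,0],1.0],[[0,0,0],[0,0,0],1.0],[[0,0,0],[0,0,0],1.0],[[0,0,0],[0,0,0],1.0]]}}

```text
time_s: 16.85
eef_pos: [548.1, 252.4, 48.1]
eef_rot: [[-1.0, 0.009, 0.001], [0.009, 1.0, 0.003], [-0.001, 0.003, -1.0]]
wrist_force: [1.1, 1.2, -0.4]
width: 0.003
```

```bash
python3 - <<'E'
from st import *
to([547.5,252,48])
import pickle
f=grab_frame('wrist');save(f,'w12.png');pickle.dump(f,open('w12.pkl','wb'))
c=f["color"][:,:,::-1]
cv2.imwrite("pics/w12z.png",cv2.resize(c[130:290,0:350],None,fx=2.28,fy=3,interpolation=cv2.INTER_CUBIC))
E
```

```text
t 16.85 p [548.1 252.4  48.1] q [ 0.43  0.48 -0.14  0.95  0.    0.44] F [ 1.1  1.2 -0.4] w 0.003
[[-1.0, 0.009, 0.001], [0.009, 1.0, 0.003], [-0.001, 0.003, -1.0]] tool x yaw 179.5
shift mm [ 0.6 -0.4  0.1]
```

View pics/w12z.png

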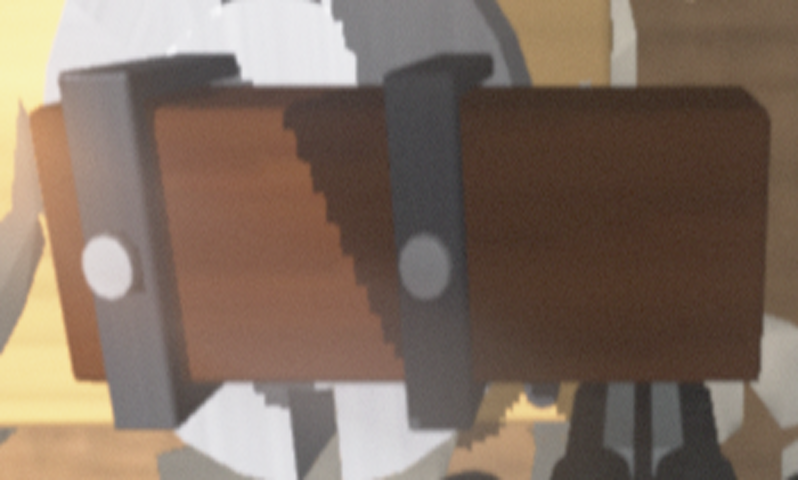

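```bash
python3 - <<'E'
from h import *
import pickle
f=pickle.load(open('w12.pkl','rb'))
P=[ray(f,u/2.28,130+v/3,z) for u,v,z in [(80,379,68),(755,379,68),(765,122,68),(160,103,68),(318,475,38)]]
for p in P: print(p.round(1))
d=P[1]-P[0];print("edge ang",np.degrees(np.arctan2(d[1],d[0])))
d=P[2]-P[3];print("edge2 ang",np.degrees(np.arctan2(d[1],d[0])))
d=P[4][:2]-[514.5,176.6];print("narrow ang",np.degrees(np.arctan2(d[1],d[0])))
E
```

```text
[534.3 148.5  68. ]
[535.6 274.8  68. ]
[498.8 275.3  68. ]
[495.4 170.8  68. ]
[567.  175.6  38. ]
edge ang 89.40625368676479
edge2 ang 88.10178974816536
narrow ang -1.0582439122542393
```

{"method": "send_rows", "body": {"steps": [[[-0.01,0,0],[0,0,0],1.0],[[-0.01,0,-0.01],[0,0,0],1.0],[[0,0,-0.025],[0,0,0],1.0],[[0,0,-0.025],[0,0,0],1.0],[[0,-0.02,-0.01],[0,0,0],1.0],[[0.005,-0.035,0],[0,0,0],1.0],[[0.005,-0.04,0],[0,0,0],1.0],[[0.005,-0.04,0],[0,0,0],1.0]]}}

```text
time_s: 17.7
eef_pos: [555.8, 116.5, 119.2]
eef_rot: [[-1.0, 0.002, -0.001], [0.002, 1.0, 0.001], [0.001, 0.001, -1.0]]
wrist_force: [0.8, 0.0, 0.7]
width: 0.0
```

{"method": "send_rows", "body": {"steps": [[[0.005,-0.04,0],[0,0,0],1.0],[[0.005,-0.04,0],[0,0,0],1.0],[[0.005,-0.035,0],[0,0,0],1.0],[[0.005,-0.03,0],[0,0,0],1.0],[[0.005,-0.02,0],[0,0,0],1.0],[[0,-0.01,0],[0,0,0],1.0],[[0,0,0],[0,0,0],1.0],[[0,0,0],[0,0,0],1.0]]}}

```text
time_s: 18.5
eef_pos: [530.7, -71.3, 119.4]
eef_rot: [[-1.0, 0.008, -0.001], [0.008, 1.0, 0.0], [0.001, 0.0, -1.0]]
wrist_force: [-0.0, 0.2, 0.0]
width: 0.001
```

```bash
python3 - <<'E'
from st import *
to([515.5,-100,30])
import pickle
f=grab_frame('wrist');save(f,'w13.png');pickle.dump(f,open('w13.pkl','wb'))
E
```

```text
t 18.5 p [530.7 -71.3 119.4] q [-0.13  0.32 -0.2   1.06 -0.   -0.13] F [-0.   0.2  0. ] w 0.001
[[-1.0, 0.008, -0.001], [0.008, 1.0, 0.0], [0.001, 0.0, -1.0]] tool x yaw 179.5
shift mm [ 14.8 -28.8  89.4]
```

View pics/w13.png

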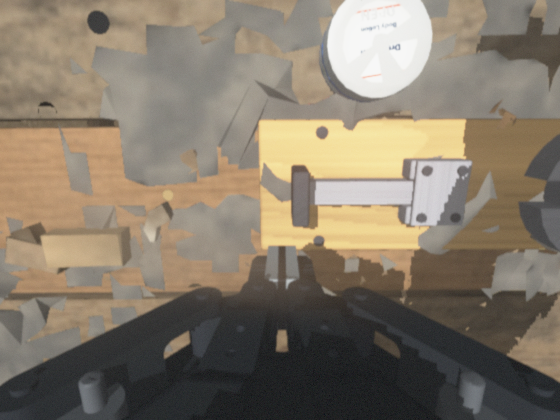

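{"method": "send_rows", "body": {"steps": [[[0.006,-0.01,0],[0,0,0],1.0],[[0.006,-0.012,0],[0,0,0],1.0],[[0.002,-0.006,0.012],[0,0,0],1.0],[[0,0,0.025],[0,0,0],1.0],[[0,0,0.025],[0,0,0],1.0],[[0,0,0.015],[0,0,0],1.0],[[0,0,0.005],[0,0,0],1.0],[[0,0,0],[0,0,0],1.0]]}}

```text
time_s: 19.35
eef_pos: [514.5, -100.6, 36.0]
eef_rot: [[-1.0, 0.002, 0.0], [0.002, 1.0, -0.001], [-0.0, -0.001, -1.0]]
wrist_force: [-0.1, 0.8, 0.0]
width: 0.002
```

```bash
python3 - <<'E'
from st import *
to([515.5,-75,30])
import pickle
f=grab_frame('wrist');save(f,'w14.png');pickle.dump(f,open('w14.pkl','wb'))
E
```

```text
t 19.35 p [ 514.5 -100.6   36. ] q [-0.19  0.38 -0.35  0.84 -0.   -0.19] F [-0.1  0.8  0. ] w 0.002
[[-1.0, 0.002, 0.0], [0.002, 1.0, -0.001], [-0.0, -0.001, -1.0]] tool x yaw 179.9
shift mm [-0.9 25.6  6. ]
```

View pics/w14.png

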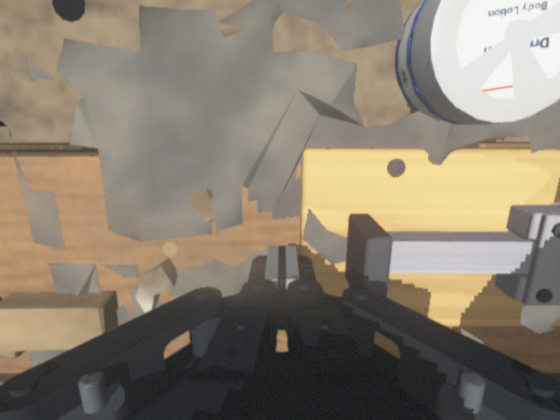

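{"method": "send_rows", "body": {"steps": [[[0,0.006,0.004],[0,0,0],1.0],[[0,0.007,0.002],[0,0,0],1.0],[[0,0.007,0],[0,0,0],1.0],[[0,0.007,0],[0,0,0],1.0],[[0,0.007,0],[0,0,0],1.0],[[0,0.007,0],[0,0,0],1.0],[[0,0.007,0],[0,0,0],1.0],[[0,0.003,0],[0,0,0],1.0]]}}

```text
time_s: 20.2
eef_pos: [516.7, -45.3, 32.8]
eef_rot: [[-1.0, 0.001, 0.005], [0.001, 1.0, -0.002], [-0.005, -0.002, -1.0]]
wrist_force: [-0.3, -1.6, -0.6]
width: 0.001
```

```bash
python3 - <<'E'
from st import *
to([515.5,-3,30])
import pickle
f=grab_frame('wrist');save(f,'w15.png');pickle.dump(f,open('w15.pkl','wb'))
E
```

```text
t 20.2 p [516.7 -45.3  32.8] q [-0.09  0.37 -0.37  0.82 -0.   -0.09] F [-0.3 -1.6 -0.6] w 0.001
[[-1.0, 0.001, 0.005], [0.001, 1.0, -0.002], [-0.005, -0.002, -1.0]] tool x yaw 179.9
shift mm [ 1.3 42.3  2.7]
```

View pics/w15.png

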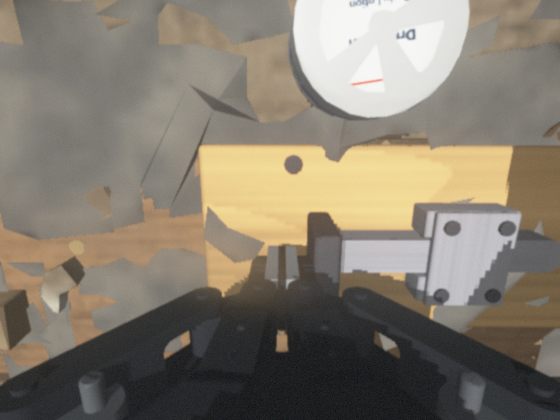

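{"method": "send_rows", "body": {"steps": [[[0,0.005,0.001],[0,0,0],1.0],[[0,0.005,0],[0,0,0],1.0],[[0,0.005,0],[0,0,0],1.0],[[0,0.005,0],[0,0,0],1.0],[[0,0.004,0],[0,0,0],1.0],[[0,0.004,0],[0,0,0],1.0],[[0,0.004,0],[0,0,0],1.0],[[0,0,0],[0,0,0],1.0]]}}

```text
time_s: 21.05
eef_pos: [517.1, -10.7, 31.8]
eef_rot: [[-1.0, 0.001, 0.006], [0.001, 1.0, -0.003], [-0.006, -0.003, -1.0]]
wrist_force: [0.6, 0.6, -0.1]
width: -0.004
```

```bash
python3 - <<'E'
from st import *
to([515.5,-3,30])
f=grab_frame('wrist');save(f,'w16.png')
f=grab_frame('scene');save({'color':cv2.resize(f['color'][150:300,220:400],None,fx=4,fy=4)},'s16.png')
E
```

```text
t 21.05 p [517.1 -10.7  31.8] q [-0.02  0.37 -0.38  0.82 -0.   -0.02] F [ 0.6  0.6 -0.1] w -0.004
[[-1.0, 0.001, 0.006], [0.001, 1.0, -0.003], [-0.006, -0.003, -1.0]] tool x yaw 179.9
shift mm [1.6 7.7 1.8]
```

View pics/w16.png

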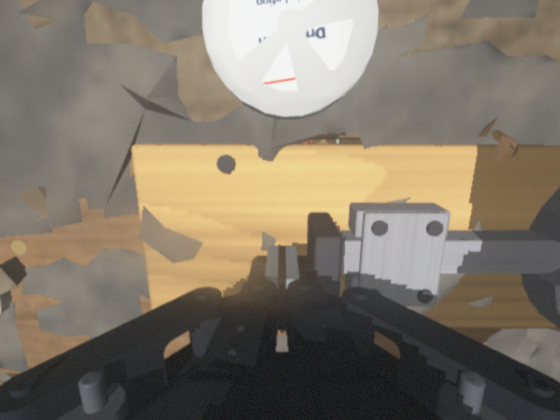

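View pics/s16.png

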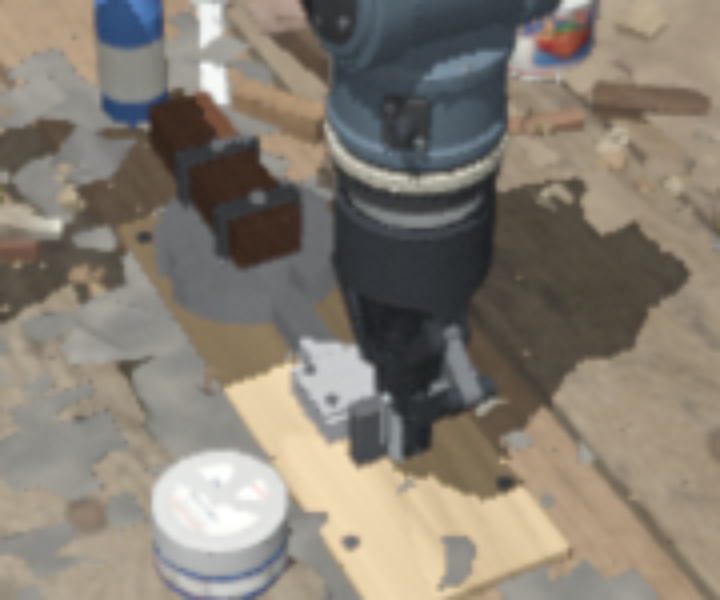

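{"method": "send_rows", "body": {"steps": [[[0.001,0.002,0],[0,0,0],1.0],[[0,0.002,0],[0,0,0],1.0],[[0,0.002,0],[0,0,0],1.0],[[0,0.002,0],[0,0,0],1.0],[[0,0.002,0],[0,0,0],1.0],[[0,0.002,0],[0,0,0],1.0],[[0,0.002,0],[0,0,0],1.0],[[0,0.002,0],[0,0,0],1.0]]}}

```text
time_s: 21.95
eef_pos: [516.4, -3.3, 32.2]
eef_rot: [[-1.0, 0.008, 0.007], [0.008, 1.0, -0.022], [-0.007, -0.022, -1.0]]
wrist_force: [-0.0, -12.8, 0.7]
width: -0.002
```

```bash
python3 - <<'E'
from st import *
to([515.5,-3,30])
E
```

```text
t 21.95 p [516.4  -3.3  32.2] q [ 0.01  0.37 -0.38  0.82 -0.02  0.02] F [ -0.  -12.8   0.7] w -0.002
[[-1.0, 0.008, 0.007], [0.008, 1.0, -0.022], [-0.007, -0.022, -1.0]] tool x yaw 179.5
shift mm [0.9 0.3 2.2]
```

{"method": "send_rows", "body": {"steps": [[[0,0.003,0],[0,0,0],1.0],[[0,0.003,0],[0,0,0],1.0],[[0,0.003,0],[0,0,0],1.0],[[0,0,0],[0,0,0],1.0],[[0,-0.005,0],[-1.2,0,0],1.0],[[0,-0.015,0],[0,0,0],1.0],[[0,-0.02,-0.01],[0,0,0],1.0],[[0,-0.01,-0.03],[0,0,0],1.0]]}}

```text
time_s: 22.75
eef_pos: [513.1, -54.8, 71.5]
eef_rot: [[-1.0, 0.013, 0.002], [0.013, 1.0, -0.019], [-0.002, -0.019, -1.0]]
wrist_force: [-0.1, -0.2, 0.4]
width: 0.0
```

{"method": "send_rows", "body": {"steps": [[[0,0,-0.03],[0,0,0],1.0],[[0,0,-0.03],[0,0,0],1.0],[[0,0.02,-0.02],[0,0,0],1.0],[[0,0.03,-0.01],[0,0,0],1.0],[[0,0.03,0],[0,0,0],1.0],[[0,0.03,0],[0,0,0],1.0],[[0,0,0],[0,0,0],1.0],[[0,0,0],[0,0,0],1.0]]}}

```text
time_s: 23.55
eef_pos: [516.4, 52.1, 167.5]
eef_rot: [[-1.0, 0.02, 0.008], [0.02, 1.0, -0.014], [-0.008, -0.014, -1.0]]
wrist_force: [-0.6, 0.1, -0.7]
width: -0.0
```

```bash
python3 - <<'E'
from st import *
to([515.5,100,150])
import pickle
f=grab_frame('wrist');save(f,'w17.png');pickle.dump(f,open('w17.pkl','wb'))
f=grab_frame('scene');save(f,'s17.png')
E
```

```text
t 23.55 p [516.4  52.1 167.5] q [ 0.11  0.25 -0.16  1.15 -0.01  0.13] F [-0.6  0.1 -0.7] w -0.0
[[-1.0, 0.02, 0.008], [0.02, 1.0, -0.014], [-0.008, -0.014, -1.0]] tool x yaw 178.8
shift mm [ 2.  48.1 16.9]
```

View pics/w17.png

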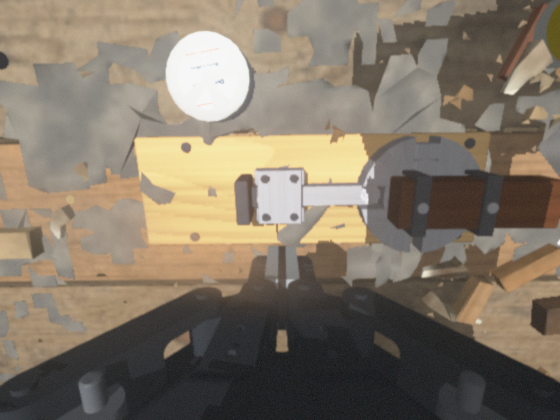

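View pics/s17.png

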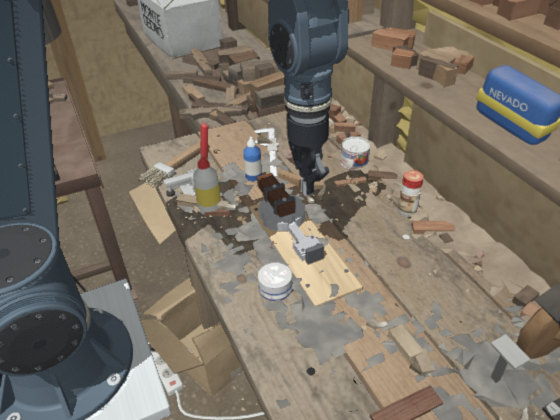

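```bash
python3 - <<'E'
from h import *
import pickle
f=pickle.load(open('w17.pkl','rb'));c=f["color"][:,:,::-1]
cv2.imwrite("pics/w17z.png",cv2.resize(c[130:260,220:480],None,fx=3,fy=3,interpolation=cv2.INTER_CUBIC))
E
```

```text
(no output)
```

View pics/w17z.png

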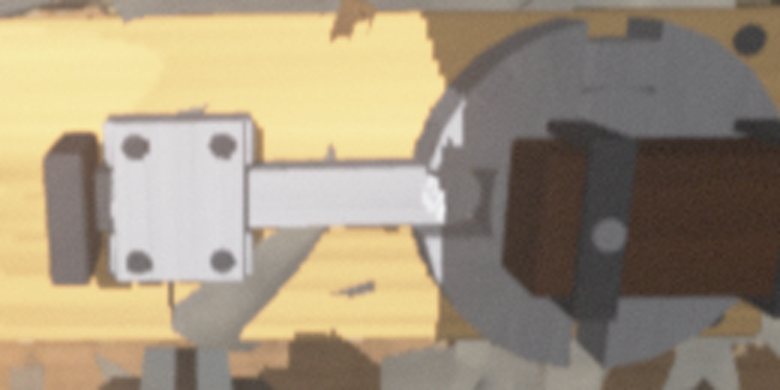

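```bash
python3 - <<'E'
from h import *
import pickle
f=pickle.load(open('w17.pkl','rb'))
for n,u,v,z in [("lugback",46,210,52),("lugfront top",72,210,52),("guide back",108,200,37),("guide front",248,200,37),("floor",493,200,38),("nose",474,200,28),("rim",414,230,38),("lug front low",98,210,52)]: print(n,ray(f,220+u/3,130+v/3,z).round(1))
# block edges angle
P=[ray(f,220+u/3,130+v/3,68) for u,v in [(548,140),(775,140),(540,296),(775,297)]]
for i in (0,2):
    d=P[i+1]-P[i];print(np.degrees(np.arctan2(d[1],d[0])))
w=pickle.load(open('w0z.pkl','rb')) if 0 else None
E
```

```text
lugback [512.2  12.2  52. ]
lugfront top [512.3  19.7  52. ]
guide back [513.1  28.6  37. ]
guide front [513.8  70.7  37. ]
floor [514.8 143.6  38. ]
nose [517.2 141.   28. ]
rim [523.7 120.6  38. ]
lug front low [512.4  27.1  52. ]
88.98093871664268
88.85291729681026
```

{"method": "send_rows", "body": {"steps": [[[0,-0.03,0],[-0.8,0,1],1.0],[[0,-0.035,0],[0,0,0],1.0],[[0,-0.03,0.0],[0,0,0],1.0],[[0,-0.005,0.03],[0,0,0],1.0],[[0,0,0.04],[0,0,0],1.0],[[0,0,0.03],[0,0,0],1.0],[[0,0,0.02],[0,0,0],1.0],[[0,0,0],[0,0,0],1.0]]}}

```text
time_s: 24.45
eef_pos: [513.5, -61.8, 44.5]
eef_rot: [[-0.999, 0.05, 0.011], [0.05, 0.999, 0.0], [-0.011, 0.001, -1.0]]
wrist_force: [0.4, 1.5, 0.3]
width: -0.001
```

```bash
python3 -c "
from st import *;to([516,-10,30])"
```

```text
t 24.45 p [513.5 -61.8  44.5] q [-0.12  0.35 -0.37  0.84  0.   -0.07] F [0.4 1.5 0.3] w -0.001
[[-0.999, 0.05, 0.011], [0.05, 0.999, 0.0], [-0.011, 0.001, -1.0]] tool x yaw 177.1
shift mm [ 0.3 51.8 14.5]
```

{"method": "send_rows", "body": {"steps": [[[0,0.007,0.007],[0,0,-2.8],1.0],[[0,0.01,0.007],[0,0,0],1.0],[[0,0.01,0],[0,0,0],1.0],[[0,0.01,0],[0,0,0],1.0],[[0,0.007,0],[0,0,0],1.0],[[0,0.002,0],[0,0,0],1.0],[[0,0,0],[0,0,0],1.0],[[0,0,0],[0,0,0],1.0]]}}

```text
time_s: 25.25
eef_pos: [516.1, -14.4, 34.3]
eef_rot: [[-1.0, 0.005, 0.016], [0.005, 1.0, -0.0], [-0.016, -0.0, -1.0]]
wrist_force: [0.0, 0.3, 0.5]
width: -0.002
```

{"method": "send_rows", "body": {"steps": [[[0,0.003,0],[0,0,0],1.0],[[0,0.003,0],[0,0,0],1.0],[[0,0.003,0],[0,0,0],1.0],[[0,0.003,0],[0,0,0],1.0],[[0,0.003,0],[0,0,0],1.0],[[0,0.003,0],[0,0,0],1.0],[[0,0.003,0],[0,0,0],1.0],[[0,0.003,0],[0,0,0],1.0]]}}

```text
time_s: 26.05
eef_pos: [517.3, -3.0, 35.3]
eef_rot: [[-1.0, 0.016, 0.018], [0.016, 0.999, -0.03], [-0.018, -0.03, -0.999]]
wrist_force: [0.0, -18.2, 2.0]
width: -0.001
```

{"method": "send_rows", "body": {"steps": [[[0,-0.005,0],[-1.7,0,0],1.0],[[0,-0.015,0],[0,0,0],1.0],[[0,-0.02,0],[0,0,0],1.0],[[0,-0.01,-0.03],[0,0,0],1.0],[[0,0,-0.04],[0,0,0],1.0],[[0,0,-0.04],[0,0,0],1.0],[[0,0,-0.03],[0,0,0],1.0],[[0,0,0],[0,0,0],1.0]]}}

```text
time_s: 26.85
eef_pos: [512.0, -59.5, 179.0]
eef_rot: [[-1.0, 0.018, 0.014], [0.018, 1.0, 0.002], [-0.014, 0.002, -1.0]]
wrist_force: [0.2, 0.1, 0.5]
width: -0.002
```

```bash
python3 - <<'E'
from st import *
to([515.5,100,150])
import pickle
f=grab_frame('wrist');pickle.dump(f,open('w18.pkl','wb'));c=f["color"]
save({"color":cv2.resize(c[110:280,200:460],None,fx=3,fy=3,interpolation=cv2.INTER_CUBIC)},'w18.png')
f=grab_frame('scene');save({'color':cv2.resize(f['color'][120:320,180:440],None,fx=3,fy=3)},'s18.png');save(f,'s18f.png')
E
```

```text
t 26.85 p [512.  -59.5 179. ] q [-0.12  0.23 -0.15  1.17  0.   -0.1 ] F [0.2 0.1 0.5] w -0.002
[[-1.0, 0.018, 0.014], [0.018, 1.0, 0.002], [-0.014, 0.002, -1.0]] tool x yaw 179.0
shift mm [ -0.3 159.5  29.3]
```

View pics/w18.png

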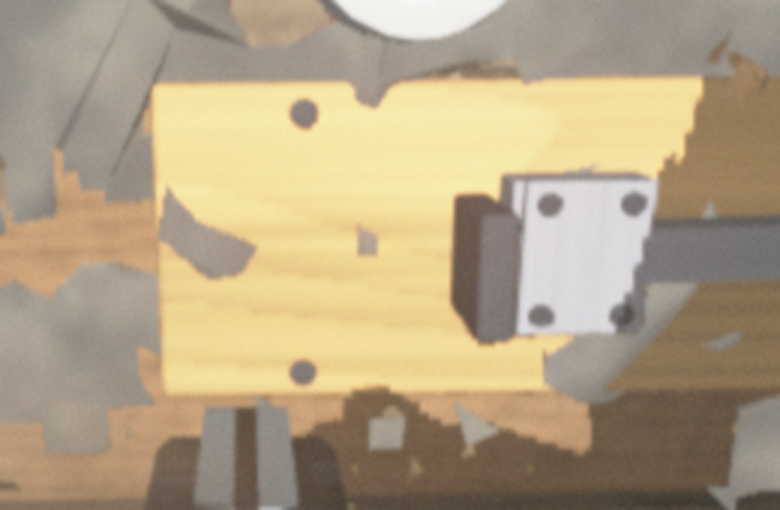

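View pics/s18.png

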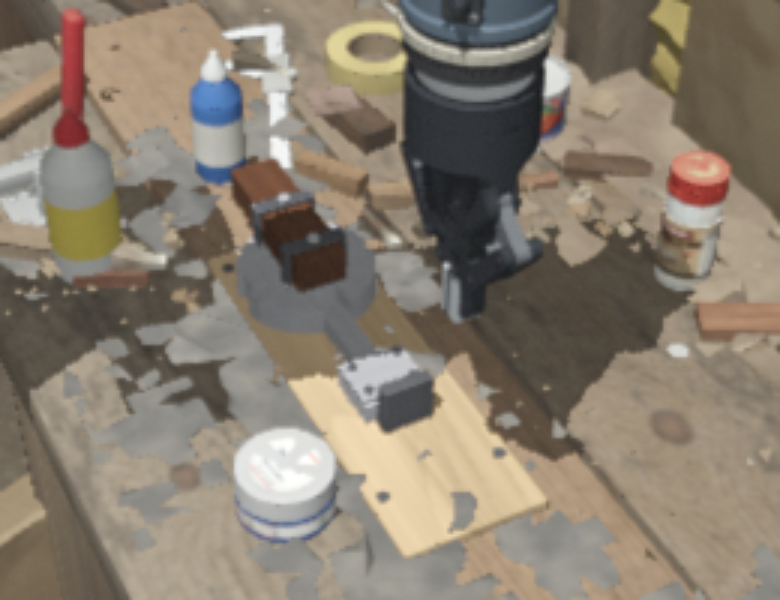

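```bash
python3 -c "
from workcell import ticket;print(ticket.job_done())"
```

```text
the job is handed in; nothing more can be done
None
```

The jig is locked and the job is handed in, after about 27 s of robot time. The arm was clear of everything at the end.

- **Slip:** I lifted it out of the gap and laid it flat on the bench at about x 490, y -344 mm, off the board. A wrist picture after release showed it lying flat.
- **Head:** I pushed the block round counter-clockwise until the wide notch faced the key. Two views put it about 1° short of exact, at 88.9–89.4° where 90° is exact.
- **Key:** I slid it in until it stopped. A second push at about 18 N stopped at the same place, within 0.3 mm.
- **Bottles and pot:** they look unmoved in the last scene picture.

**Checks that disagreed:** measured from the guide, the lug's back ended 16.4 mm behind it, where 15 mm is expected with the key home. Measured from the head's axis, it agreed to within about 1 mm. The 1.4 mm difference is within the 2 mm camera calibration. I took the key as home from the repeated hard stop and the wrist picture of the nose at the notch floor.

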